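# Soap the scouring block and hold it flush on the sloped draining board

### The arm

A 7-joint arm with a two-finger parallel gripper is mounted at the origin on the work surface. World frame = base frame: x ahead of the robot, y to its left, z up, the work surface at z = 0. Lengths are in m, angles in degrees, forces in N, time in s.
With the tool pointing down it reaches from about 0.35 to 0.9 m from the base axis. Payload 19.9 kg.
Tool frame: the origin (TCP) lies at the very end of the fingers, on their centre line; the grasp point (between the pads) lies 19 mm behind it; z points along the fingers, y is the direction in which the jaws open and shut (so a half turn about z gives the same grasp; the last joint's range is limited). The gripper opens to 94 mm and grips with 3 to 60 N. Pads are 16 mm wide; open, the fingers measure 119 mm over their backs; the gripper's body (75 mm by 177 mm) begins 78 mm behind the grasp point.
Start: joints at [63.971, 23.915, -0.59, 92.452, 0.269, 63.638, -3.037], TCP at [0.251, -0.572, 0.205] pointing down, gripper open.
Joint ranges: [-161.28, 161.28], [-22.2, 115.67], [-73.04, 71.86], [3.21, 147.25], [-68.34, 248.33], [10.77, 114.83], [-161.83, 161.83]. Speed limits (degrees/s): [108.29, 108.29, 136.94, 136.94, 172.46, 172.46, 172.46].

### API

Orientations are given as [roll, pitch, yaw] about the fixed x, y, z axes, in that order (R = Rz(yaw) Ry(pitch) Rx(roll)).
In Python, from workcell import * gives the robot as it stands. The module is installed in compiled form; this text tells all that it offers.
- The arm moves only by the shell command python3 -m crank 'ROWS' [FORCE]. ROWS is text: rows parted by semicolons, each of 7 numbers parted by spaces: the shift along the tool's x, y, z in mm, then the turn, a rotation vector about the tool's x, y, z in rad, then the finger opening in mm, from 0 to 94. In form: x y z wx wy wz grip; .... A call has 1 to 5 rows; each row is the pose to reach, as a shift and turn from the pose commanded when the call began, along the tool's axes at that moment; what a row does not reach only later rows make up. A row lasts 1/12 s, in which the tool goes at most 41.7 mm and 7.16 degrees, less where a joint would pass 70% of its speed; a pose out of reach is approached as far as the arm can. A call with a gripper value outside its range is refused whole. The fingers move at their own pace and stop on an object; FORCE is the grip in N (left out, the last holds). Time passes only in rows, so rows that repeat a pose let the fingers close. It gives the time, the measured TCP pose, the force and the opening at its end, in the units of the state.
- get_obs(): the state, without advancing time (a new reading comes with each control period).
- camera(name): name is "side" or "top" or "wrist"; returns the picture (384x512x3 uint8, red, green, blue); there is no depth.
- get_calibration(name): a dict with "camera_matrix" (3x3 intrinsics, pixels), "pose" (4x4, takes a point from camera to world coordinates). Camera axes: x right, y down, z forward; pixel columns grow to the right and rows downward; lengths in m; the calibration is good to about 2 mm. A picture is of the moment at which its call begins: read the wrist's pose just before it. get_calibration takes no time and is no camera call; for the wrist camera it gives the pose at the moment of the call.
- close_job(): hands the job in, once; it reports no verdict.
The state is a dict: "time_s": time; "q": joint angles; "qd": joint speeds; "tau": joint torques, N m; "position": TCP position; "eef_rot": TCP orientation; "force": force on the tool from outside, world axes, zero at the start; "wrist_torque": the same for the moment, N m; "width": finger opening in m.
Only numpy, scipy, OpenCV 4.12 (cv2) and the standard library are available. Lean on these libraries where they do the work, as an engineer would, in place of code of your own. Each camera call takes 0.05 s, during which the arm holds its last target.

### The job

Take the scouring block by its yellow handle, push it down on the soap dispenser's green sprung pan until the pan is fully down, then tilt the block to the slope of the white draining board and hold its blue sole flat and flush on the face, centred over the brown stain, with a steady, moderate push. Finish while still gripping the block and pressing it there; do not let go. Do not push the board out of its tilt, and leave the teapot, bowl and spoons where they are.

Things in the scene. Friction and masses are not known exactly. Their poses are not given: they have to be found in the camera images.
- scourer: Loose rigid scouring block: flat blue sole 90 (x) x 60 (y) x 16 mm with a yellow bar handle on its middle, 60 (x) x 22 (y) mm, 48 mm tall: 64 mm high in all, 0.08 to 0.17 kg. Origin: centre of the sole's flat underside; z up through the handle, x along it. Starts sole down on the counter at any yaw. Grip the handle across its 22 mm (along y) from above. The same after half a turn.
- dispenser: Soap dispenser fixed to the counter: white round pot, 112 mm across, 56 mm high, with a flat round green sprung pan (96 mm across, 6 mm thick) above it on a stem. The pan's top is 80 mm above the counter when up, 68 mm when fully down. Origin: centre of the pot's underside; z up.
- soap_pan (a joint): How far the dispenser's green pan is pressed down, in m: 0 is up, 0.012 is fully down on its stop. It springs back up; it starts to move at about 2.5 N and is fully down at about 8.5 N.
- drainer: Fixed stand, beige base 210 (x) x 230 (y) x 12 mm, origin centre of its underside, z up. Carries the white sloped board (180 mm up the slope x 200 wide x 12) hinged at its lower edge (90 mm to -x of the origin, 26 mm up), rising towards +x at 0.22 to 0.5 rad. The hinge is very stiff: no yielding to a moderate push. Steel arcs, up to 130 mm high, at the board's side edges.
- stain (a point): Centre of the round brown stain, 28 mm across, on the face of the sloped white board, near its middle (95 mm up the slope from the hinge). Axes are those of the board: z points straight out of the face, x up the slope, y level across the board.
- teapot: Bystander: blue ceramic teapot with its lid on, 136 mm across the belly, 127 mm high, spout to +x (tip 110 mm out), handle to -x. Origin: centre of its underside.
- glass_bowl: Bystander: clear glass bowl, 110 mm across the rim, 50 mm high. Origin: centre of its underside.
- spoon1: Bystander: steel spoon 150 mm long lying on the counter along its x axis, bowl to +x. Origin: at its underside, near its middle.
- spoon2: Bystander: steel spoon 150 mm long lying on the counter along its x axis, bowl to +x. Origin: at its underside, near its middle.
- spoon3: Bystander: steel spoon 150 mm long lying on the counter along its x axis, bowl to +x. Origin: at its underside, near its middle.
- spoon4: Bystander: steel spoon 150 mm long lying on the counter along its x axis, bowl to +x. Origin: at its underside, near its middle.
Things that resemble listed ones, but are neither listed nor needed, are in the scene too. Of the things shaped like the scourer, the blue one is meant.

How it is judged (in metres and radians):
On the way:
1. the held scouring block presses the soap pan fully down (at least 10.5 of its 12 mm) (value of joint soap_pan above 0.0105 m and contact force between scourer and dispenser above 3 N and contact force between the fingers and scourer above 1 N), for 0.1 s.
At the end, for the whole second after the job is handed in: The gripped scouring block lies sole down on the sloped board within 0.06 rad of its face, the sole's centre within 4 mm of the face and within 25 mm of the stain's centre, still (under 20 mm/s), the fingers gripping it (over 2 N) and pressing it on the board with 3 to 45 N (angle between the z axis of scourer and the z axis of stain, either way round below 0.06 rad and angle between scourer's own z axis and vertical below 1 rad and distance between scourer and stain below 0.025 m and z of scourer in the frame of stain between -0.004 and 0.004 m and contact force between scourer and drainer between 3 and 45 N and contact force between the fingers and scourer above 2 N and linear speed of scourer below 0.02 m/s); the arm keeps its last pose, push and grip.
It fails at once if the sloped board is pushed out of its tilt (the stain moves more than 8 mm) (distance of stain from where it was at the start of the episode above 0.008 m).
It fails at once if a bystander (teapot, bowl or spoon) is moved more than 30 mm (distance of any of teapot, glass_bowl, spoon1, spoon2, spoon3, spoon4 from where it was at the start of the episode above 0.03 m).
It also fails if it takes over 58 s, if anything falls off the work surface, if the arm or the gripper's body presses on something with over 40 N, if the wrist force passes 120 N, or if a joint passes its speed limit or range.

## Working session

There is one attempt and no reset: what is moved stays moved. The work goes in short steps, Python scripts to look and compute and a shell command to move; the robot and the scene stay as the last step left them, time stands still between calls to the robot, and variables do not carry over. Pictures are saved under pics/ and viewed, and the job is handed in when it is done.

```bash
mkdir -p pics; ls; python3 - <<'E'
from workcell import *
import cv2
o=get_obs();print(o)
for n in("top","side","wrist"):
    c=get_calibration(n);print(n,c["camera_matrix"].tolist(),c["pose"].round(3).tolist() if hasattr(c["pose"],'round') else c["pose"])
    cv2.imwrite(f"pics/{n}0.png",camera(n)[:,:,::-1])
E
```

```text
pics
{'time_s': 0.0, 'q': array([63.96987727, 23.94737172, -0.58879217, 92.4831969 ,  0.26937188,
       63.63732987, -3.03726915]), 'qd': array([-0.00565487,  0.09334832, -0.01124365, -0.05248345,  0.10407242,
        0.0354735 , -0.03996123]), 'tau': array([-1.66892511e-03, -8.51257753e+01,  6.37825839e-01, -4.25982571e+01,
       -4.89452051e-02,  1.87315105e-02,  1.18440780e-04]), 'position': array([ 0.25057418, -0.57218678,  0.20484975]), 'eef_rot': array([-1.79933683e+02,  5.75457011e-03,  2.36508627e+01]), 'force': array([ 0.22732911, -0.66325528,  0.25904652]), 'wrist_torque': array([0.03581106, 0.03353482, 0.04750494]), 'width': 0.09379472485814579}
top [[423.2159483198822, 0.0, 259.5954644914608], [0.0, 423.2159483198822, 182.98066249291563], [0.0, 0.0, 1.0]] [[-0.001, -0.989, 0.151, 0.369], [-1.0, 0.003, 0.01, -0.045], [-0.01, -0.151, -0.988, 1.13], [0.0, 0.0, 0.0, 1.0]]
side [[417.3701835357563, 0.0, 261.0284704522583], [0.0, 417.3701835357563, 193.85354139936666], [0.0, 0.0, 1.0]] [[-0.975, -0.142, 0.168, 0.347], [-0.22, 0.595, -0.773, 0.695], [0.009, -0.791, -0.612, 0.654], [0.0, 0.0, 0.0, 1.0]]
wrist [[328.3645487381884, 0.0, 256.61828590119427], [0.0, 328.3645487381884, 181.14604103507682], [0.0, 0.0, 1.0]] [[0.401, -0.888, -0.226, 0.316], [-0.916, -0.389, -0.098, -0.545], [-0.001, 0.246, -0.969, 0.384], [0.0, 0.0, 0.0, 1.0]]
```

View pics/top0.png

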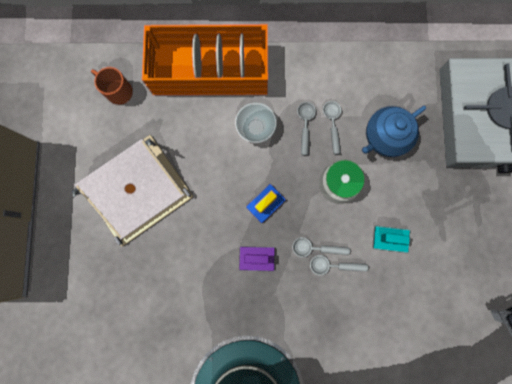

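View pics/side0.png

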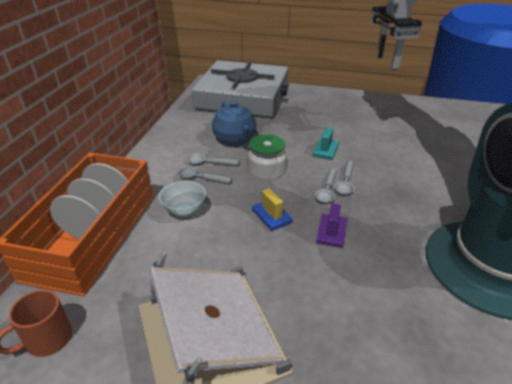

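View pics/wrist0.png

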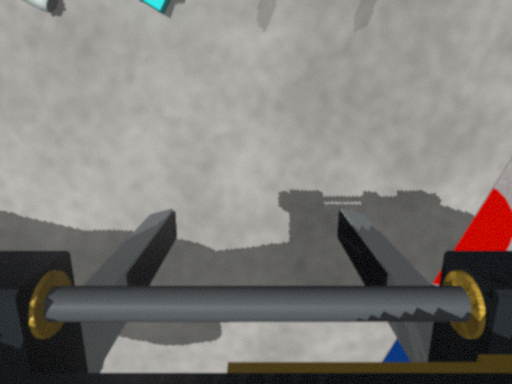

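```bash
cat > h.py <<'E'
from workcell import *
import numpy as np, cv2
def ray(n,u,v):
    c=get_calibration(n);K=np.array(c["camera_matrix"]);T=np.array(c["pose"])
    d=T[:3,:3]@np.linalg.inv(K)@np.array([u,v,1.]);return T[:3,3],d/np.linalg.norm(d)
def onz(n,u,v,z):
    o,d=ray(n,u,v);return o+d*(z-o[2])/d[2]
def tri(a,b):
    (o1,d1),(o2,d2)=ray(*a),ray(*b)
    s=np.linalg.lstsq(np.c_[d1,-d2],o2-o1,rcond=None)[0]
    p,q=o1+s[0]*d1,o2+s[1]*d2;return (p+q)/2,np.linalg.norm(p-q)
def proj(n,P):
    c=get_calibration(n);T=np.linalg.inv(np.array(c["pose"]));p=T[:3,:3]@np.asarray(P)+T[:3,3];k=np.array(c["camera_matrix"])@p;return k[:2]/k[2]
E
python3 - <<'E'
import cv2,numpy as np
t=cv2.imread('pics/top0.png');s=cv2.imread('pics/side0.png')
a=cv2.resize(t[125:255,65:200],None,fx=4.4,fy=4.4,interpolation=cv2.INTER_CUBIC)
b=cv2.resize(s[245:384,130:300],None,fx=4.4,fy=4.4,interpolation=cv2.INTER_CUBIC)
cv2.imwrite('pics/ct.png',a);cv2.imwrite('pics/cs.png',b)
cv2.imwrite('pics/cb.png',np.hstack([cv2.resize(t[180:225,240:290],(500,450),interpolation=cv2.INTER_CUBIC),cv2.resize(s[180:235,240:300],(300,275),interpolation=cv2.INTER_CUBIC).copy() if 0 else cv2.resize(s[185:230,245:275],(300,450),interpolation=cv2.INTER_CUBIC)]))
E
```

```text
(no output)
```

View pics/ct.png

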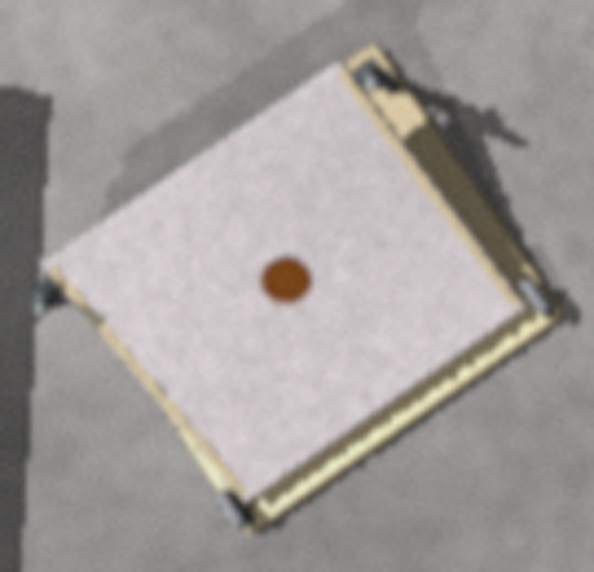

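View pics/cs.png

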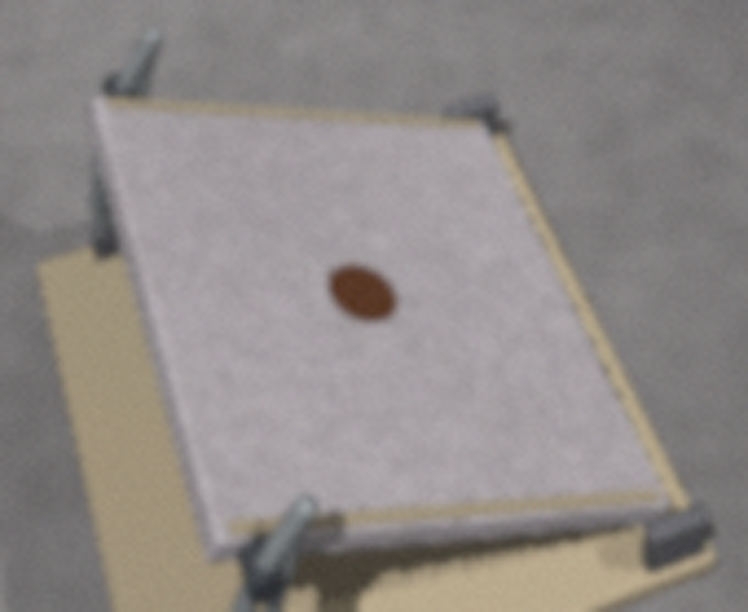

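View pics/cb.png

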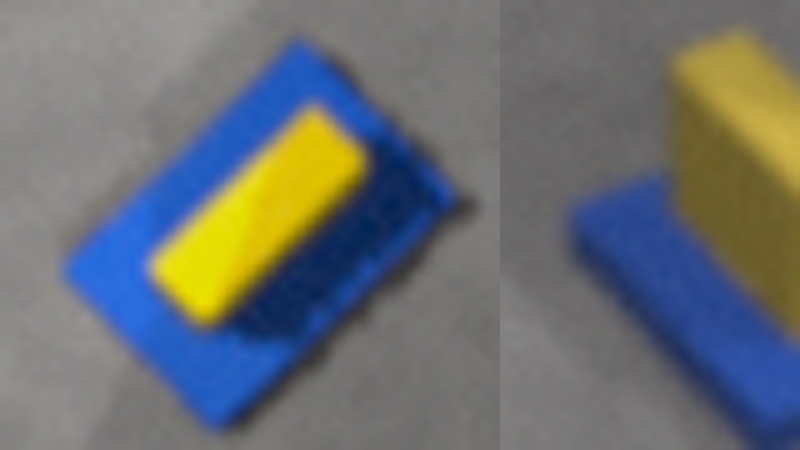

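```bash
cat > m.py <<'E'
from h import *
t=cv2.imread('pics/top0.png');s=cv2.imread('pics/side0.png')
def mask(im,lo,hi):
    return cv2.inRange(cv2.cvtColor(im,cv2.COLOR_BGR2HSV),lo,hi)
def big(m,roi):
    z=np.zeros_like(m);x0,y0,x1,y1=roi;z[y0:y1,x0:x1]=m[y0:y1,x0:x1]
    cs,_=cv2.findContours(z,cv2.RETR_EXTERNAL,cv2.CHAIN_APPROX_NONE);return max(cs,key=cv2.contourArea)
def cen(c):
    M=cv2.moments(c);return M['m10']/M['m00'],M['m01']/M['m00']
st=[cen(big(mask(im,(5,120,60),(20,255,200)),r)) for im,r in((t,(100,160,160,220)),(s,(190,290,240,330)))]
P,e=tri(('top',*st[0]),('side',*st[1]));print('stain',st,P.round(4),e)
ct=lambda x,y:('top',65+(x+.5)/4.4-.5,125+(y+.5)/4.4-.5)
cs=lambda x,y:('side',130+(x+.5)/4.4-.5,245+(y+.5)/4.4-.5)
Cs={}
for k,a,b in(('A',(48,262),(215,555)),('B',(345,65),(97,100)),('C',(520,305),(490,124)),('D',(245,495),(668,490))):
    Cs[k],e=tri(ct(*a),cs(*b));print(k,Cs[k].round(4),round(e,4))
n=np.cross(Cs['B']-Cs['D'],Cs['A']-Cs['C']);n/=np.linalg.norm(n);print('n',n if n[2]>0 else -n,'tilt',np.arccos(abs(n[2])))
g=(np.r_[0,0,0]+Cs['A']+Cs['B']-Cs['C']-Cs['D'])/2;print('len',np.linalg.norm(g),'yaw',np.degrees(np.arctan2(g[1],g[0])),'tilt',np.arcsin(g[2]/np.linalg.norm(g)))
h=Cs['A']-Cs['B'];print('width',np.linalg.norm(h),'yaw-90',np.degrees(np.arctan2(h[1],h[0]))-90)
y=big(mask(t,(22,150,150),(35,255,255)),(240,180,290,225))
r=cv2.minAreaRect(y);B=cv2.boxPoints(r);w=np.array([onz('top',*b,.064)for b in B]);
print('yellow',r,w.mean(0).round(4));
for i in range(2):
    d=w[i+1]-w[i];print(np.linalg.norm(d),np.degrees(np.arctan2(d[1],d[0])))
ys=big(mask(s,(22,100,130),(35,255,255)),(240,180,300,235));
b=big(mask(t,(100,120,40),(125,255,255)),(240,180,290,225));r=cv2.minAreaRect(b);w=np.array([onz('top',*q,.012)for q in cv2.boxPoints(r)]);print('blue',w.mean(0).round(4),r)
for i in range(2):
    d=w[i+1]-w[i];print(np.linalg.norm(d),np.degrees(np.arctan2(d[1],d[0])))
gt=big(mask(t,(50,120,50),(75,255,255)),(315,150,375,205));gs=big(mask(s,(50,120,30),(80,255,255)),(235,120,300,170))
et=cv2.fitEllipse(gt);es=cv2.fitEllipse(gs)
print('pan',onz('top',*et[0],.080).round(4),onz('side',*es[0],.080).round(4),tri(('top',*et[0]),('side',*es[0])))
for nm,u in(('teapot',(392,131)),('bowl',(257,123))):print(nm,onz('top',*u,.07))
for u in((303,247),(345,252),(320,265),(365,268),(333,110),(337,152),(307,112),(305,153)):print('spoon',onz('top',*u,.005))
E
python3 m.py
```

```text
stain [(129.57407407407408, 188.21604938271605), (211.82988505747124, 311.3333333333333)] [0.5172 0.2941 0.0745] 0.002337517338202062
A [0.5234 0.4189 0.1031] 0.0027
B [0.6356 0.255  0.1096] 0.0006
C [0.5047 0.1666 0.0332] 0.0079
D [0.394  0.3246 0.0364] 0.0054
n [-0.3418896  -0.22737616  0.91181773] tilt 0.42310673015964284
len 0.1743535239605626 yaw 35.07430375847924 tilt 0.4229871503542484
width 0.19877033757335708 yaw-90 34.38754875453985
yellow ((265.5000305175781, 201.50003051757812), (7.071067810058594, 22.62741470336914), 45.0) [ 0.485  -0.0491  0.064 ]
0.05751266519561452 -44.9696257135066
0.0179856597238386 -135.47925689715447
blue [ 0.4868 -0.0493  0.012 ] ((265.5000305175781, 203.0), (23.33452033996582, 33.23401641845703), 45.0)
0.08871790200839373 -44.87338238926131
0.062274934691912906 -135.54556177718092
pan [ 0.5407 -0.2487  0.08  ] [ 0.5388 -0.2426  0.08  ] (array([ 0.54081157, -0.24960229,  0.07572846]), np.float64(0.0012092843693497879))
teapot [ 0.66599876 -0.37537236  0.07      ]
bowl [ 0.68877192 -0.02771605  0.07      ]
spoon [ 0.37104281 -0.1474225   0.005     ]
spoon [ 0.35795989 -0.25711747  0.005     ]
spoon [ 0.32455496 -0.19095877  0.005     ]
spoon [ 0.31678807 -0.3077863   0.005     ]
spoon [ 0.74454304 -0.23631868  0.005     ]
spoon [ 0.62600218 -0.24391782  0.005     ]
spoon [ 0.73913963 -0.16458553  0.005     ]
spoon [ 0.62352693 -0.15706378  0.005     ]
```

Candidates for the scourer in the top view are the blue block with a yellow handle at (266,203), the purple one at (258,259) and the teal one at (392,239). I pick (266,203); the close crop shows a blue sole and a yellow handle, which fits the description. The crops also show the stain at top (130,188) and side (212,311), with the board's high edge on the far side from the robot.

```bash
cat > d.py <<'E'
from h import *
from scipy.spatial.transform import Rotation as R
def Rd(yaw): return R.from_euler('xyz',[180,0,yaw],degrees=True)
def delta(P,Rt):
    o=get_obs();R0=R.from_euler('xyz',o['eef_rot'],degrees=True)
    print('t',round(o['time_s'],2),'pos',o['position'].round(4),'rpy',o['eef_rot'].round(2),'F',o['force'].round(1),'w',round(o['width'],4))
    print('mm',(R0.inv().apply(np.asarray(P)-o['position'])*1000).round(1),'rv',(R0.inv()*Rt).as_rotvec().round(4))
E
python3 -c "
from d import *
delta([.486,-.049,.15],Rd(135));print(get_obs()['q'])"
```

```text
t 0.15 pos [ 0.2506 -0.5722  0.205 ] rpy [-179.94    0.     23.65] F [ 0.2 -0.2 -0. ] w 0.0941
mm [ 425.5 -384.8   55.3] rv [-7.0000e-04 -9.0000e-04 -1.9435e+00]
[63.97338976 23.94172808 -0.58992971 92.47609245  0.26917933 63.64040446
 -3.03728287]
```

```bash
python3 -m crank '425 -385 0 0 0 -1.94 94;425 -385 0 0 0 -1.94 94;425 -385 0 0 0 -1.94 94;425 -385 0 0 0 -1.94 94;425 -385 0 0 0 -1.94 94'; python3 -c "
from d import *
delta([.486,-.049,.15],Rd(135));print(get_obs()['q'])"
```

```text
time_s: 0.57
position: [0.3363, -0.3805, 0.2053]
eef_rot: [-180.0, 0.0, 59.8]
force: [1.2, -0.9, 0.5]
width: 0.0943
t 0.57 pos [ 0.3363 -0.3805  0.2053] rpy [-1.7998e+02  1.0000e-02  5.9810e+01] F [ 1.2 -0.9  0.5] w 0.0943
mm [361.8 -37.3  55.2] rv [-4.0000e-04  0.0000e+00 -1.3123e+00]
[ 55.57431765  12.3559285  -12.03302807 108.60124587   2.99083882
  59.35263719  12.09475074]
```

```bash
python3 -m crank '362 -37 0 0 0 -1.31 94;362 -37 0 0 0 -1.31 94;362 -37 0 0 0 -1.31 94;362 -37 0 0 0 -1.31 94;362 -37 0 0 0 -1.31 94'; python3 -c "
from d import *
delta([.486,-.049,.15],Rd(135));print(get_obs()['q'])"
```

```text
time_s: 0.98
position: [0.4234, -0.1913, 0.2056]
eef_rot: [180.0, 0.0, 95.6]
force: [1.6, -0.7, -0.6]
width: 0.0943
t 0.98 pos [ 0.4234 -0.1913  0.2056] rpy [1.800e+02 2.000e-02 9.562e+01] F [ 1.6 -0.7 -0.6] w 0.0943
mm [135.5  76.2  55.5] rv [-1.000e-04  4.000e-04 -6.874e-01]
[ 43.48154716   8.56370022 -25.0185361  113.73963065   4.25687148
  58.54975803  22.10053991]
```

```bash
python3 -m crank '135 76 0 0 0 -0.687 94;135 76 0 0 0 -0.687 94;135 76 0 0 0 -0.687 94;135 76 20 0 0 -0.687 94;135 76 40 0 0 -0.687 94'; python3 -m crank '0 0 0 0 0 -0.07 94;0 0 0 0 0 -0.07 94'; python3 -c "
from d import *
delta([.486,-.049,.15],Rd(135));print(get_obs()['q'])
cv2.imwrite('pics/w1.png',camera('wrist')[:,:,::-1])"
```

```text
time_s: 1.4
position: [0.4887, -0.0458, 0.1659]
eef_rot: [179.8, 0.1, 131.8]
force: [0.8, 0.5, 0.1]
width: 0.0939
time_s: 1.57
position: [0.4858, -0.0512, 0.1644]
eef_rot: [-179.9, -0.1, 135.4]
force: [-0.7, 0.0, 0.3]
width: 0.0943
t 1.57 pos [ 0.4858 -0.0512  0.1644] rpy [-1.7995e+02 -1.2000e-01  1.3537e+02] F [-0.7  0.   0.3] w 0.0943
mm [ 1.3  1.7 14.4] rv [-0.0009 -0.0022  0.0064]
[ 33.42334889  15.81178437 -35.71259013 112.84763727  11.15107137
  54.84303687  37.62392839]
```

View pics/w1.png

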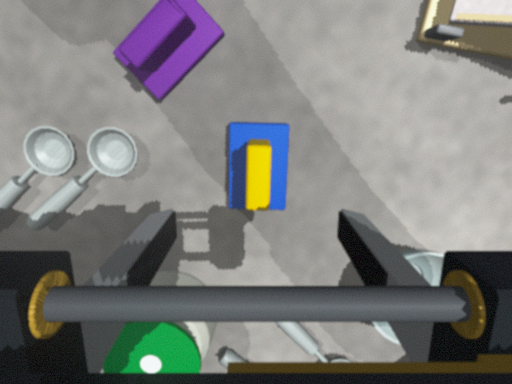

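The wrist view shows the blue block in line with the fingers: sole about (228-288, 123-210), handle top (246-271, 141-210). Next I'll measure its position and yaw.

```bash
python3 - <<'E'
from d import *
im=cv2.imread('pics/w1.png');hsv=cv2.cvtColor(im,cv2.COLOR_BGR2HSV)
b=cv2.inRange(hsv,(100,120,40),(125,255,255));y=cv2.inRange(hsv,(22,150,170),(35,255,255))
for nm,m,z in(('blue',b|y,.016),('yel',y,.064)):
    m[:, :200]=0;m[:,330:]=0;m[225:]=0
    c=max(cv2.findContours(m,0,1)[0],key=cv2.contourArea)
    q=cv2.approxPolyDP(c,4,True)[:,0];W=np.array([onz('wrist',u,v,z) for u,v in q]);print(nm,q.tolist());print(W.round(4).tolist())
    rr=cv2.minAreaRect(np.array([onz('wrist',u,v,z)[:2]*1000 for u,v in c[:,0]],np.float32));print(rr)
delta([.486,-.049,.026],Rd(135))
E
```

```text
blue [[230, 123], [229, 206], [243, 207], [245, 143], [267, 138], [272, 146], [270, 208], [283, 209], [288, 125]]
[[0.4339, -0.0382, 0.016], [0.4928, -0.101, 0.016], [0.504, -0.0914, 0.016], [0.4582, -0.0418, 0.016], [0.4702, -0.0227, 0.016], [0.4795, -0.0248, 0.016], [0.5249, -0.0721, 0.016], [0.5353, -0.0632, 0.016], [0.4758, 0.0009, 0.016]]
((484.6542663574219, -50.05824661254883), (58.994903564453125, 89.40206909179688), 43.62709045410156)
yel [[268, 145], [248, 146], [247, 208], [268, 203]]
[[0.4701, -0.0234, 0.064], [0.4586, -0.0361, 0.064], [0.4972, -0.0765, 0.064], [0.5072, -0.0599, 0.064]]
((484.3927001953125, -49.80570983886719), (20.0755672454834, 58.0615348815918), 43.52081298828125)
t 1.62 pos [ 0.4862 -0.0517  0.1652] rpy [-1.7998e+02 -6.0000e-02  1.3502e+02] F [ 0.2 -0.9  0.7] w 0.0938
mm [  1.9   1.8 139.2] rv [-0.0003 -0.001   0.0003]
```

```bash
python3 -m crank '2.4 0 100 0 0 0.028 94;2.4 0 100 0 0 0.028 94;2.4 0 100 0 0 0.028 94;2.4 0 100 0 0 0.028 94' ; python3 -c "
from d import *
delta([.4848,-.0498,.026],Rd(133.4))"
```

```text
time_s: 1.95
position: [0.4828, -0.0502, 0.0628]
eef_rot: [-179.8, -0.2, 133.3]
force: [-0.4, 0.2, 0.4]
width: 0.0943
t 1.95 pos [ 0.4828 -0.0502  0.0628] rpy [-179.84   -0.21  133.28] F [-0.4  0.2  0.4] w 0.0943
mm [-1.2  1.9 36.8] rv [-0.0027 -0.0037 -0.0021]
```

```bash
python3 -m crank '0 1 37 0 0 0 94;0 1 37 0 0 0 94;0 1 37 0 0 0 94;0 1 37 0 0 0 94' ; python3 -m crank '0 0 0 0 0 0 18;0 0 0 0 0 0 18;0 0 0 0 0 0 18;0 0 0 0 0 0 18;0 0 0 0 0 0 18' 30; python3 -m crank '0 0 0 0 0 0 18;0 0 0 0 0 0 18;0 0 0 0 0 0 18;0 0 0 0 0 0 18;0 0 0 0 0 0 18' 30;  python3 -c "
from d import *
delta([.4848,-.0498,.026],Rd(133.4))
cv2.imwrite('pics/w2.png',camera('wrist')[:,:,::-1])"
```

```text
time_s: 2.28
position: [0.4864, -0.0496, 0.0305]
eef_rot: [179.9, 0.1, 133.4]
force: [0.5, 0.4, 0.2]
width: 0.0939
time_s: 2.7
position: [0.4856, -0.0494, 0.0288]
eef_rot: [180.0, 0.0, 133.5]
force: [-1.1, 0.8, -1.0]
width: 0.064
time_s: 3.12
position: [0.4854, -0.0493, 0.0284]
eef_rot: [-180.0, -0.0, 133.5]
force: [-0.2, 1.4, 0.0]
width: 0.0308
t 3.12 pos [ 0.4854 -0.0493  0.0284] rpy [-1.8000e+02 -1.0000e-02  1.3349e+02] F [-0.2  1.4  0. ] w 0.0308
mm [ 0.  -0.7  2.4] rv [-0.0001 -0.0002  0.0015]
```

View pics/w2.png

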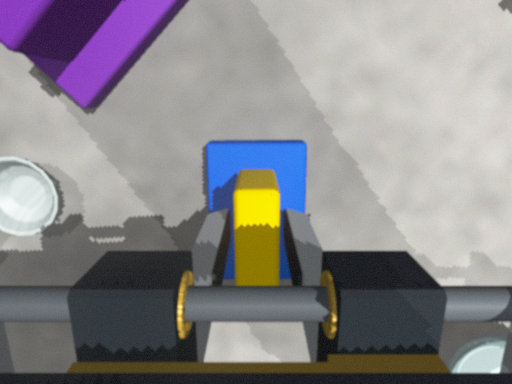

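The fingers straddle the yellow handle, which is centred at about (257,220). I'll finish closing.

```bash
python3 -m crank '0 0 0 0 0 0 14;0 0 0 0 0 0 14;0 0 0 0 0 0 14;0 0 0 0 0 0 14;0 0 0 0 0 0 14' 45;  python3 -m crank '0 0 -20 0 0 0 14;0 0 -60 0 0 0 14;0 0 -100 0 0 0 14;0 0 -120 0 0 0 14;0 0 -120 0 0 0 14' ;python3 -c "
from d import *
delta([.5405,-.2485,.15],Rd(133.4));print(get_obs()['q'])
cv2.imwrite('pics/w3.png',camera('wrist')[:,:,::-1])"
```

```text
time_s: 3.58
position: [0.4854, -0.0493, 0.0284]
eef_rot: [-180.0, -0.0, 133.5]
force: [0.4, -0.4, -0.6]
width: 0.0215
time_s: 4.0
position: [0.4874, -0.0495, 0.1525]
eef_rot: [179.8, 0.3, 133.5]
force: [0.8, -0.3, -0.8]
width: 0.0217
t 4.0 pos [ 0.4874 -0.0495  0.1525] rpy [179.82   0.3  133.48] F [ 0.8 -0.3 -0.8] w 0.0217
mm [-180.9  -98.4    3.2] rv [0.0031 0.0052 0.0014]
[ 33.11128818  16.7047829  -35.81740993 113.65562097  12.28876843
  52.97156167  34.5216779 ]
```

View pics/w3.png

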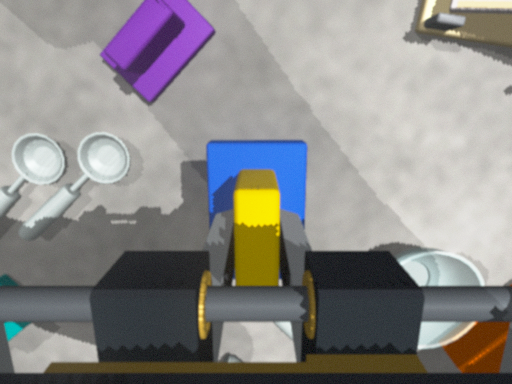

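The block came up with the fingers and is held straight, with the sole at (207-307, 141-220). Next stop is the dispenser.

```bash
python3 -m crank '-181 -98 0 0 0 0 14;-181 -98 0 0 0 0 14;-181 -98 0 0 0 0 14;-181 -98 0 0 0 0 14;-181 -98 0 0 0 0 14';python3 -m crank '-2 -1 0 0 0 0 14;-2 -1 0 0 0 0 14;-2 -1 0 0 0 0 14'; python3 -c "
from d import *
delta([.5405,-.2485,.11],Rd(133.4));print(get_obs()['q'])
cv2.imwrite('pics/t2.png',camera('top')[:,:,::-1])
cv2.imwrite('pics/s2.png',camera('side')[:,:,::-1])"
```

```text
time_s: 4.47
position: [0.5383, -0.2504, 0.1466]
eef_rot: [-179.9, -0.1, 133.5]
force: [0.8, 0.4, -0.2]
width: 0.0217
time_s: 4.72
position: [0.5389, -0.2495, 0.1468]
eef_rot: [-180.0, -0.1, 133.5]
force: [-0.4, 1.4, -0.3]
width: 0.0215
t 4.72 pos [ 0.5389 -0.2495  0.1468] rpy [-1.7998e+02 -1.4000e-01  1.3349e+02] F [-0.4  1.4 -0.3] w 0.0215
mm [-0.5  1.9 36.8] rv [-0.0004 -0.0025  0.0016]
[ 44.59037283  27.1292502  -29.65361521  99.34527361  15.4157246
  57.74612218  52.81093629]
```

View pics/s2.png

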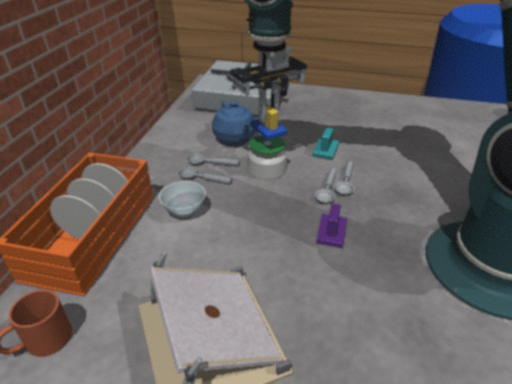

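The side view shows the block at (268,130), right above the green pan. I'll press down in steps and watch the force.

```bash
python3 -m crank '0 2 20 0 0 0 14;0 2 30 0 0 0 14;0 2 38 0 0 0 14;0 2 38 0 0 0 14';python3 -m crank '0 0 3 0 0 0 14;0 0 6 0 0 0 14;0 0 9 0 0 0 14;0 0 9 0 0 0 14'; python3 -m crank '0 0 2 0 0 0 14;0 0 3 0 0 0 14;0 0 3 0 0 0 14'
```

```text
time_s: 5.15
position: [0.5403, -0.248, 0.1089]
eef_rot: [-180.0, -0.1, 133.5]
force: [-0.5, -0.5, -1.2]
width: 0.0216
time_s: 5.48
position: [0.5413, -0.2488, 0.1015]
eef_rot: [180.0, 0.0, 133.5]
force: [-0.5, 2.2, 4.9]
width: 0.0221
time_s: 5.73
position: [0.5413, -0.2488, 0.0988]
eef_rot: [180.0, 0.0, 133.5]
force: [-1.1, 2.7, 6.2]
width: 0.0217
```

```bash
python3 -m crank '0 0 2 0 0 0 14;0 0 4 0 0 0 14;0 0 4 0 0 0 14;0 0 4 0 0 0 14';python3 -m crank '0 0 2 0 0 0 14;0 0 4 0 0 0 14;0 0 4 0 0 0 14;0 0 4 0 0 0 14';python3 -m crank '0 0 2 0 0 0 14;0 0 3 0 0 0 14;0 0 3 0 0 0 14;0 0 3 0 0 0 14';
```

```text
time_s: 6.07
position: [0.5416, -0.249, 0.0962]
eef_rot: [180.0, 0.1, 133.5]
force: [-8.5, 4.4, 23.8]
width: 0.0216
time_s: 6.4
position: [0.5428, -0.2502, 0.0945]
eef_rot: [180.0, 0.3, 133.5]
force: [-14.2, 2.8, 53.3]
width: 0.0218
time_s: 6.73
position: [0.5437, -0.2511, 0.0922]
eef_rot: [180.0, 0.5, 133.4]
force: [-11.2, -1.0, 57.8]
width: 0.0219
```

The pan is on its stop, since the force rose sharply at z = 0.096. Later pushes may have slid the block in the grip, so I'll lift and check how it sits.

```bash
python3 -m crank '0 0 -10 0 0 0 14;0 0 -30 0 0 0 14;0 0 -70 0 0 0 14;0 0 -100 0 0 0 14;0 0 -100 0 0 0 14';python3 -c "
from d import *
delta([.5172,.2941,.2],Rd(124.7));print(get_obs()['q'])
w=camera('wrist')[:,:,::-1];s=camera('side')[:,:,::-1]
cv2.imwrite('pics/w4.png',w);cv2.imwrite('pics/s4.png',s)
a=cv2.imread('pics/w3.png')
cv2.imwrite('pics/c4.png',np.hstack([cv2.resize(a[120:300,180:340],(400,450)),cv2.resize(w[120:300,180:340],(400,450))]))
cv2.imwrite('pics/c5.png',cv2.resize(s[60:150,220:320],(600,540),interpolation=2))
"
```

```text
time_s: 7.15
position: [0.5434, -0.2498, 0.1934]
eef_rot: [179.9, 0.4, 133.5]
force: [0.8, 0.0, -0.7]
width: 0.0215
t 7.15 pos [ 0.5434 -0.2498  0.1934] rpy [179.86   0.43 133.48] F [ 0.8  0.  -0.7] w 0.0215
mm [412.6 355.3  -8.8] rv [0.003  0.0073 0.1532]
[ 45.22400178  24.34674053 -30.60498358  96.74579531  13.82411466
  62.22453715  53.93711578]
```

View pics/c4.png

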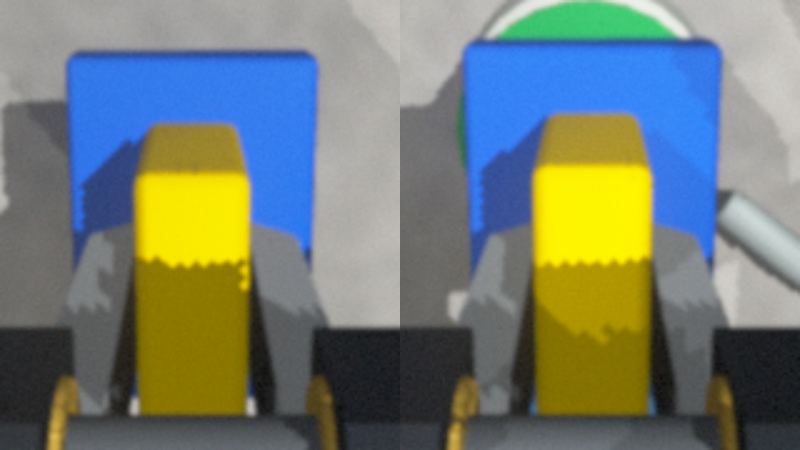

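View pics/c5.png

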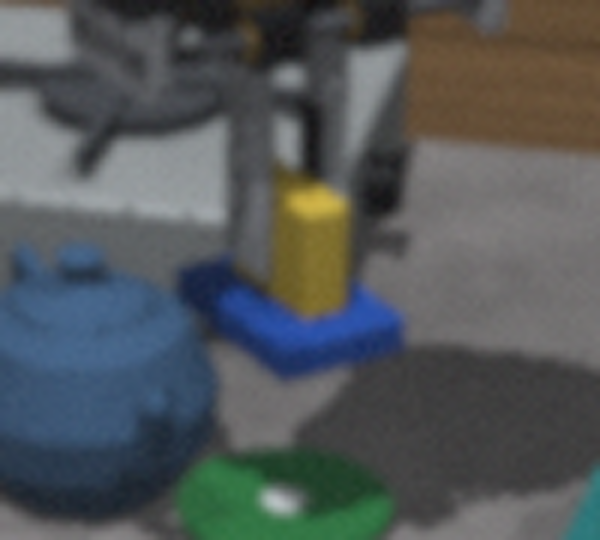

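```bash
python3 -c "
import cv2,numpy as np
for n in('w3','w4'):
    a=cv2.imread('pics/%s.png'%n)
    cv2.imwrite('pics/z%s.png'%n,cv2.resize(a[130:220,195:320],(750,540),interpolation=2))
"
```

```text
(no output)
```

View pics/zw3.png

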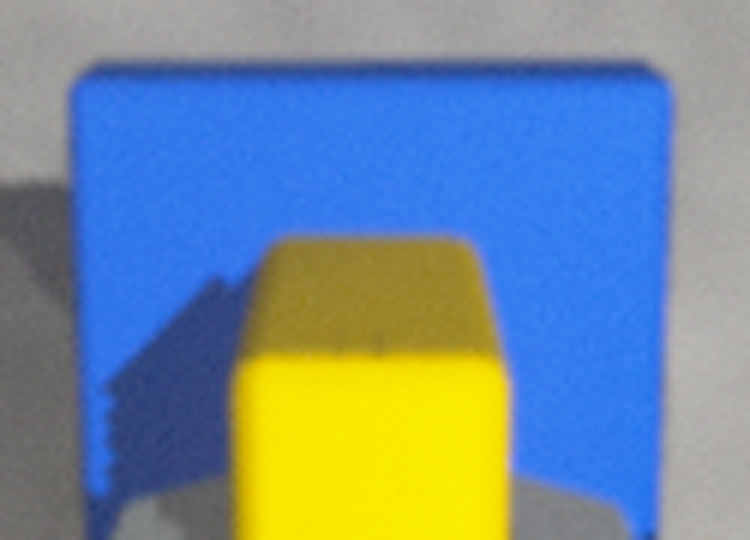

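View pics/zw4.png

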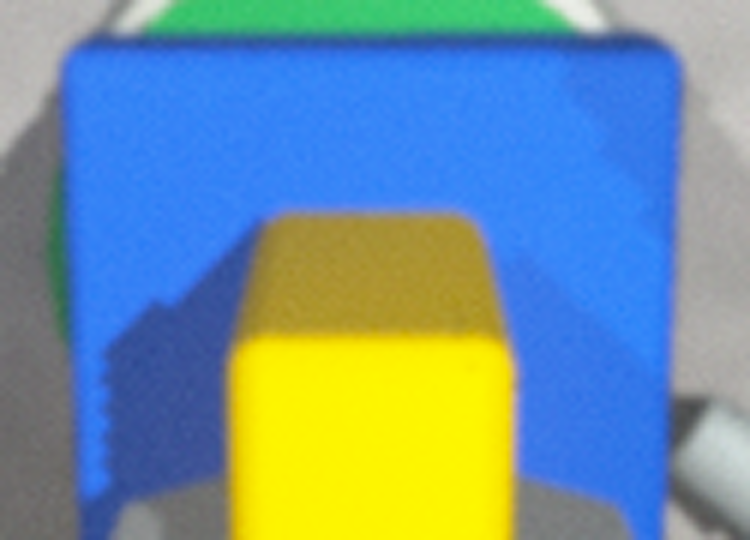

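```bash
python3 - <<'E'
from d import *
c=get_calibration('wrist');K=np.array(c['camera_matrix']);Tc=np.array(c['pose'])
o=get_obs();Tt=np.eye(4);Tt[:3,:3]=R.from_euler('xyz',o['eef_rot'],degrees=True).as_matrix();Tt[:3,3]=o['position']
X=np.linalg.inv(Tt)@Tc;print('cam in tool',X.round(3))
s=np.sign(X[0,3])
# block frame aligned to tool: x tool, z = -tool z
obj=np.array([[45,30,16],[45,-30,16],[30,11,16],[30,-11,16],[30,11,64],[30,-11,64]],float)/1000
obs={'before':[(72,82),(673,82),(265,240),(483,240),(233,355),(511,355)],'after':[(63,52),(683,52),(260,213),(488,213),(227,338),(517,338)]}
for k,p in obs.items():
    p=np.array(p,float);p=np.c_[195+(p[:,0]+.5)/6-.5,130+(p[:,1]+.5)/6-.5]
    ok,rv,tv=cv2.solvePnP(obj,p,K,None);ok,rv,tv=cv2.solvePnP(obj,p,K,None,rv,tv,True)
    M=np.eye(4);M[:3,:3]=cv2.Rodrigues(rv)[0];M[:3,3]=tv[:,0];M=X@M
    e=np.linalg.norm(cv2.projectPoints(obj,rv,tv,K,None)[0][:,0]-p,axis=1)
    print(k,'origin',(M[:3,3]*1000).round(1),'\n',M[:3,:3].round(3),'err',e.round(2))
E
```

```text
cam in tool [[-0.    -0.969 -0.246  0.07 ]
 [ 1.    -0.    -0.    -0.001]
 [ 0.    -0.246  0.969 -0.179]
 [ 0.     0.     0.     1.   ]]
before origin [-1.6 -0.9 32. ] 
 [[ 1.    -0.001  0.016]
 [-0.001 -1.    -0.002]
 [ 0.016  0.002 -1.   ]] err [0.89 0.84 0.82 0.86 0.47 0.48]
after origin [ 2.4 -0.9 27.4] 
 [[ 1.    -0.001 -0.004]
 [-0.001 -1.    -0.003]
 [-0.004  0.003 -1.   ]] err [0.75 0.73 0.72 0.81 0.39 0.4 ]
```

```bash
cat > b.py <<'E'
from d import *
def board(t,psi,P,h,xoff=0.0):
    psi=np.radians(psi);n=np.array([-np.sin(t)*np.cos(psi),-np.sin(t)*np.sin(psi),np.cos(t)])
    x=np.array([-np.sin(psi),np.cos(psi),0]);z=-n;y=np.cross(z,x)
    return np.array(P)+h*n-xoff*x, R.from_matrix(np.c_[x,y,z]),n
E
python3 -c "
from b import *
P,Rt,n=board(.41,34.7,[.517,.294,.075],.13);print(P,Rt.as_euler('xyz',degrees=True));delta(P,Rt)"
```

```text
[0.47439714 0.26450038 0.19422571] [156.5087304   0.        124.7      ]
t 7.25 pos [ 0.5412 -0.2494  0.1882] rpy [1.7999e+02 1.1000e-01 1.3346e+02] F [-0.1 -0.1 -1.3] w 0.0212
mm [419.  305.   -6.8] rv [-0.4089 -0.0294  0.1512]
```

```bash
python3 -m crank '419 305 -20 0 0 0.15 14;419 305 -20 0 0 0.15 14;419 305 -20 0 0 0.15 14;419 305 -20 0 0 0.15 14;419 305 -20 0 0 0.15 14'; python3 -c "
from b import *
P,Rt,n=board(.41,34.7,[.517,.294,.075],.13);delta(P,Rt);print(get_obs()['q'])"
```

```text
time_s: 7.67
position: [0.5126, -0.0409, 0.1942]
eef_rot: [-179.9, -0.1, 124.9]
force: [0.8, -0.5, -0.5]
width: 0.0218
t 7.67 pos [ 0.5126 -0.0409  0.1942] rpy [-1.7991e+02 -7.0000e-02  1.2487e+02] F [ 0.8 -0.5 -0.5] w 0.0218
mm [2.724e+02 1.432e+02 1.000e-01] rv [-0.4115 -0.0018  0.0027]
[ 30.79836633  16.25586797 -34.82585523 107.76711205  10.69787682
  59.32682647  26.40623477]
```

```bash
python3 -m crank '272 143 -20 0 0 0 14;272 143 -20 0 0 0 14;272 143 -20 -.1 0 0 14;272 143 -20 -.2 0 0 14;272 143 -20 -.3 0 0 14'; python3 -c "
from b import *
P,Rt,n=board(.41,34.7,[.517,.294,.075],.13);delta(P,Rt);print(get_obs()['q'])"
```

```text
time_s: 8.08
position: [0.4873, 0.1656, 0.2081]
eef_rot: [162.6, -0.1, 124.9]
force: [1.1, 1.4, -0.4]
width: 0.0216
t 8.08 pos [0.4873 0.1656 0.2081] rpy [ 1.6262e+02 -7.0000e-02  1.2490e+02] F [ 1.1  1.4 -0.4] w 0.0216
mm [88.5 39.8 27.1] rv [-0.1067 -0.0024  0.0028]
[ 23.03925571   5.90699942 -44.11100583 119.52256199  -0.4297539
  39.39726357  14.86530035]
```

```bash
python3 -m crank '88 40 20 -.106 0 0 14;88 40 20 -.106 0 0 14;88 40 24 -.106 0 0 14;88 40 24 -.106 0 0 14;88 40 24 -.106 0 0 14'; python3 -c "
from b import *
P,Rt,n=board(.41,34.7,[.517,.294,.075],.13);delta(P,Rt);print(get_obs()['q'])
for n in('wrist','side','top'):cv2.imwrite('pics/%s5.png'%n,camera(n)[:,:,::-1])"
```

```text
time_s: 8.5
position: [0.4737, 0.2626, 0.1965]
eef_rot: [156.9, -0.1, 125.0]
force: [0.1, -0.0, -0.1]
width: 0.0218
t 8.5 pos [0.4737 0.2626 0.1965] rpy [ 1.5686e+02 -8.0000e-02  1.2504e+02] F [ 0.1 -0.  -0.1] w 0.0218
mm [1.2 0.6 2.8] rv [-0.0061 -0.0035  0.0049]
[ 13.02570375   7.39842828 -46.77650917 121.97726854   8.58203769
  30.0183235   -3.95364658]
```

View pics/wrist5.png

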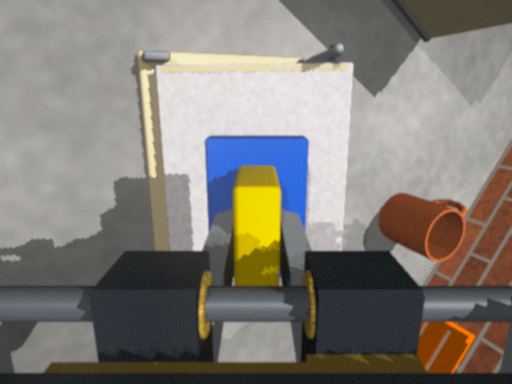

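View pics/side5.png

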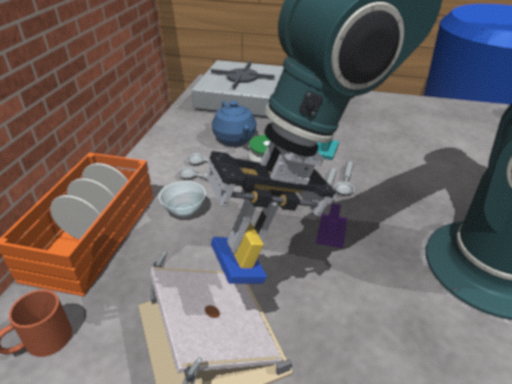

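The wrist view shows the board edges parallel to the sole. The board's far corners are at (158,70) and (352,64). I'll cross-check the tilt using these corners.

```bash
python3 - <<'E'
import cv2,numpy as np
w=cv2.imread('pics/wrist5.png')
a=cv2.resize(w[45:95,130:190],(600,500),interpolation=2);b=cv2.resize(w[45:95,320:340+20],(400,500),interpolation=2)
cv2.imwrite('pics/zc.png',cv2.resize(np.hstack([a,b]),(800,400)))
E
```

```text
(no output)
```

View pics/zc.png

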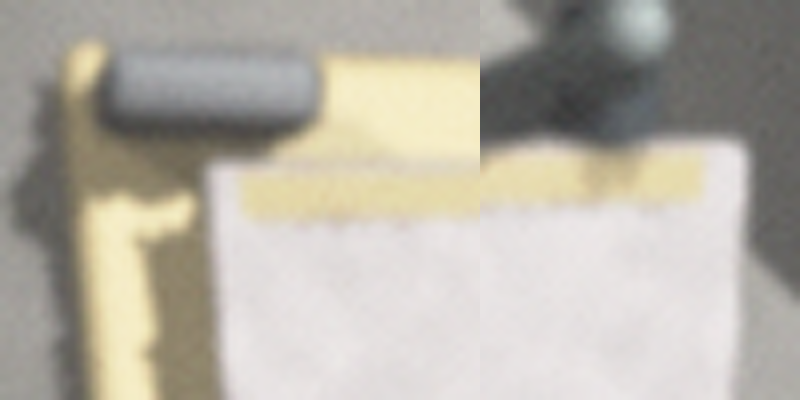

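```bash
python3 - <<'E'
from b import *
cs=lambda x,y:('side',130+(x+.5)/4.4-.5,245+(y+.5)/4.4-.5)
ct=lambda x,y:('top',65+(x+.5)/4.4-.5,125+(y+.5)/4.4-.5)
wD=('wrist',156,65);wA=('wrist',353.2,62.5)
for nm,o1,o2 in(('side',cs(672,508),cs(213,553)),('top',ct(242,500),ct(46,264))):
    D,e=tri(wD,o1);A,f=tri(wA,o2);g=A-D
    print(nm,D.round(4),A.round(4),round(e,4),round(f,4),'len',np.linalg.norm(g).round(4),'tilt',np.arcsin(g[2]/np.linalg.norm(g)).round(3),'yaw',np.degrees(np.arctan2(g[1],g[0])).round(1))
# model prediction check
st=np.array([.517,.294,.075])
for t in(.38,.40,.42,.44):
    for psi in (34.7,):
        P,Rt,n=board(t,psi,st,0);x=np.array([-np.sin(np.radians(psi)),np.cos(np.radians(psi)),0]);u=np.cross(x,n);u*=np.sign(u[2])
        hinge=st-.095*u
        print(t,'low/high', [proj('wrist',st+.1*x+k*u).round(1).tolist() for k in(-.095,.085)],'hinge z',hinge[2].round(4))
E
```

```text
side [0.3912 0.3255 0.0268] [0.5237 0.4195 0.1072] 0.0037 0.0041 len 0.1813 tilt 0.459 yaw 35.4
top [0.3928 0.3229 0.0463] [0.522  0.4156 0.114 ] 0.0016 0.0003 len 0.1728 tilt 0.403 yaw 35.7
0.38 low/high [[152.5, 59.4], [353.0, 60.3]] hinge z 0.0398
0.4 low/high [[153.1, 59.6], [353.5, 60.1]] hinge z 0.038
0.42 low/high [[153.8, 59.9], [354.1, 59.9]] hinge z 0.0363
0.44 low/high [[154.5, 60.1], [354.6, 59.7]] hinge z 0.0345
```

```bash
python3 -c "
from b import *
P,Rt,n=board(.42,35,[.517,.294,.075],.034);delta(P,Rt);print(get_obs()['wrist_torque'])"
```

```text
t 8.65 pos [0.475  0.2608 0.1973] rpy [ 1.5680e+02 -2.0000e-02  1.2482e+02] F [ 0.  -0.4 -1.8] w 0.0217
mm [ 3.2  0.4 99.5] rv [-0.0151  0.0009 -0.0031]
[-0.29365889  0.27301776 -0.01281225]
```

```bash
python3 -m crank '3 0 40 -.015 0 0 14;3 0 70 -.015 0 0 14;3 0 90 -.015 0 0 14;3 0 97 -.015 0 0 14;3 0 97 -.015 0 0 14'; python3 -m crank '0 0 0 0 0 0 14;0 0 0 0 0 0 14';python3 -c "
from b import *
P,Rt,n=board(.42,35,[.517,.294,.075],.024);delta(P,Rt);print(get_obs()['wrist_torque'])
for n in('wrist','side','top'):cv2.imwrite('pics/%s6.png'%n,camera(n)[:,:,::-1])
s=cv2.imread('pics/side6.png');cv2.imwrite('pics/zs6.png',cv2.resize(s[240:384,140:300],(666,600),interpolation=2))"
```

```text
time_s: 9.07
position: [0.5043, 0.2857, 0.1074]
eef_rot: [156.0, -0.1, 124.9]
force: [-1.1, 0.2, -0.5]
width: 0.0217
time_s: 9.23
position: [0.5051, 0.286, 0.1102]
eef_rot: [155.8, 0.0, 124.9]
force: [-0.7, 0.0, -0.3]
width: 0.0217
t 9.23 pos [0.5051 0.286  0.1102] rpy [1.5580e+02 3.0000e-02 1.2486e+02] F [-0.7  0.  -0.3] w 0.0217
mm [-0.3 -1.3 14. ] rv [ 0.0024  0.0015 -0.002 ]
[-0.25175124  0.27037315  0.0026517 ]
```

View pics/zs6.png

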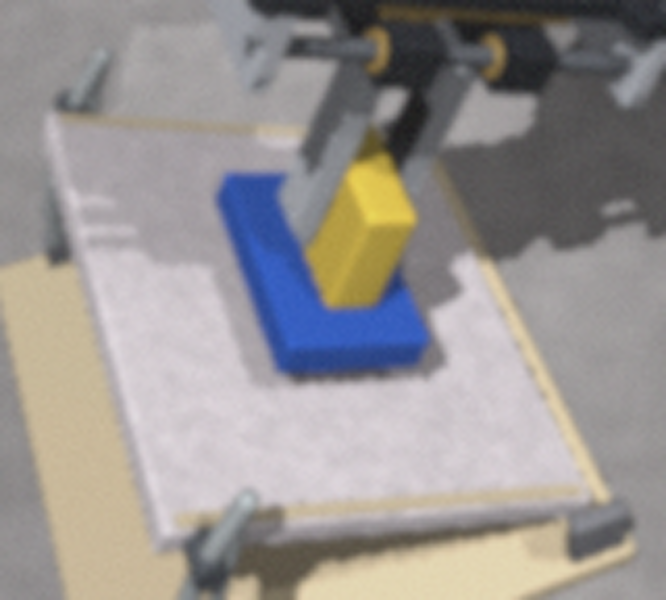

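View pics/wrist6.png

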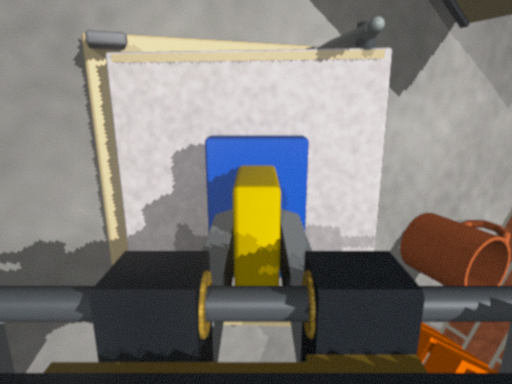

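The sole hovers a few millimetres off the face and hides the stain. I'll go down in steps, watching force and moment.

```bash
cat > f.py <<'E'
from b import *
o=get_obs();R0=R.from_euler('xyz',o['eef_rot'],degrees=True).inv()
print('Ftool',R0.apply(o['force']).round(1),'Mtool',R0.apply(o['wrist_torque']).round(2))
P,Rt,n=board(.42,35,[.517,.294,.075],.024);delta(P,Rt)
E
python3 f.py
python3 -m crank '0 -1 4 0 0 0 14;0 -1 8 0 0 0 14;0 -1 8 0 0 0 14';python3 f.py;python3 -m crank '0 0 2 0 0 0 14;0 0 2 0 0 0 14;0 0 2 0 0 0 14';python3 f.py;python3 -m crank '0 0 2 0 0 0 14;0 0 2 0 0 0 14;0 0 2 0 0 0 14';python3 f.py
```

```text
Ftool [-0.6 -0.4  1.2] Mtool [ 0.41 -0.04 -0.07]
t 9.38 pos [0.5051 0.2859 0.11  ] rpy [1.5579e+02 4.0000e-02 1.2485e+02] F [ 0.4 -0.4 -1.2] w 0.0218
mm [-0.2 -1.2 13.8] rv [ 0.0025  0.0017 -0.0022]
time_s: 9.63
position: [0.5066, 0.2875, 0.1005]
eef_rot: [155.9, -0.0, 124.9]
force: [-0.5, -0.3, -1.4]
width: 0.0217
Ftool [ 0.1 -1.1  1.1] Mtool [ 0.39 -0.04 -0.05]
t 9.63 pos [0.5066 0.2875 0.1005] rpy [155.9   -0.   124.88] F [-0.5 -0.3 -1.4] w 0.0217
mm [-0.6  0.8  4.3] rv [ 0.0006  0.0008 -0.0019]
time_s: 9.88
position: [0.5072, 0.2882, 0.0992]
eef_rot: [155.9, -0.0, 124.9]
force: [0.3, 0.6, -1.1]
width: 0.022
Ftool [0.3 0.1 1.3] Mtool [ 0.35 -0.07 -0.02]
t 9.88 pos [0.5072 0.2882 0.0992] rpy [ 1.5589e+02 -1.0000e-02  1.2491e+02] F [ 0.3  0.6 -1.1] w 0.022
mm [-0.9  0.5  2.7] rv [ 0.0008  0.0005 -0.0015]
time_s: 10.13
position: [0.5075, 0.2888, 0.0978]
eef_rot: [155.9, 0.0, 124.9]
force: [-12.1, -6.1, 16.1]
width: 0.0216
Ftool [  1.9  -5.7 -20.2] Mtool [ 1.36  0.28 -0.05]
t 10.13 pos [0.5075 0.2888 0.0978] rpy [1.5587e+02 3.0000e-02 1.2493e+02] F [-12.1  -6.1  16.1] w 0.0216
mm [-1.1  0.5  1.2] rv [ 0.0011  0.001  -0.001 ]
```

```bash
python3 -c "
from b import *
for n in('wrist','side','top'):cv2.imwrite('pics/%s7.png'%n,camera(n)[:,:,::-1])
s=cv2.imread('pics/side7.png');t=cv2.imread('pics/top7.png');cv2.imwrite('pics/zs7.png',cv2.resize(s[260:350,170:270],(660,594),interpolation=2))
cv2.imwrite('pics/zt7.png',cv2.resize(t[125:255,65:200],(594,572),interpolation=2))"; python3 f.py
```

```text
Ftool [  3.   -7.3 -21.3] Mtool [ 1.3   0.27 -0.02]
t 10.28 pos [0.5075 0.2887 0.0978] rpy [1.5588e+02 3.0000e-02 1.2493e+02] F [-14.3  -6.3  16.4] w 0.0219
mm [-1.1  0.6  1.2] rv [ 0.001   0.0009 -0.0009]
```

View pics/zs7.png

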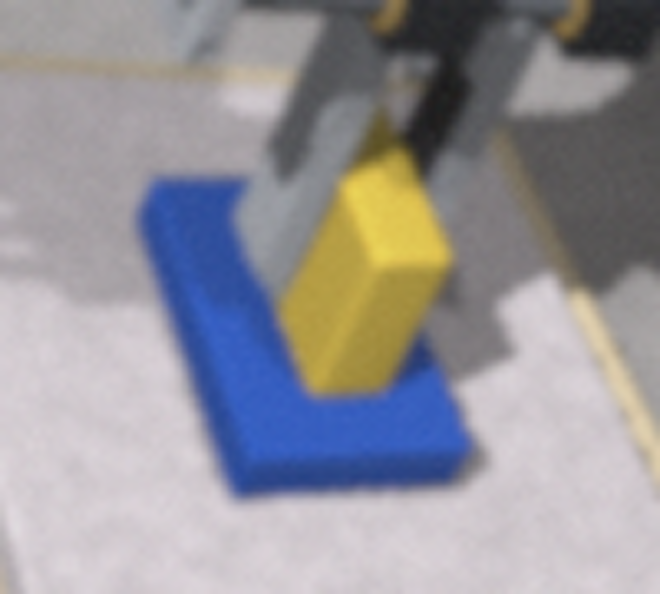

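View pics/zt7.png

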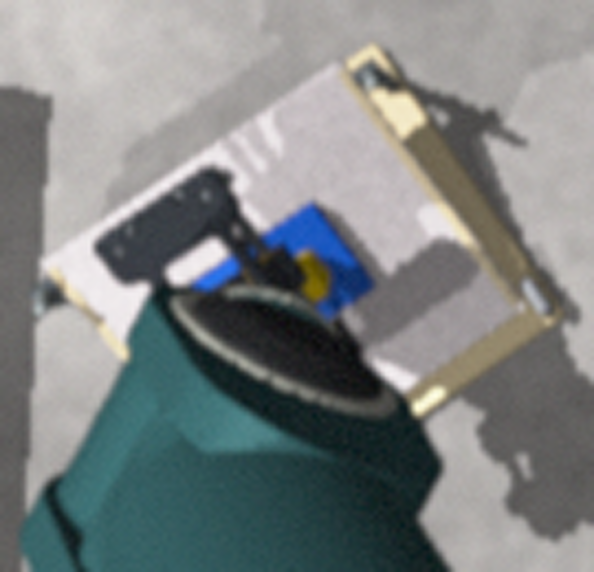

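View pics/wrist7.png

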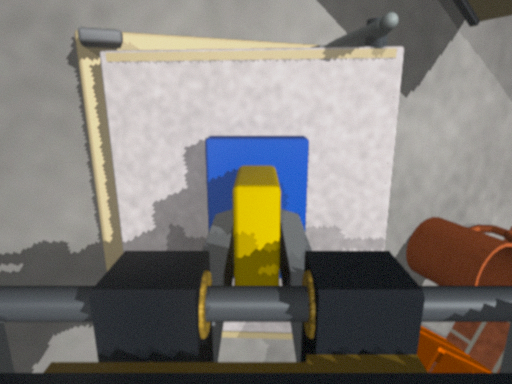

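```bash
python3 -m crank '0 -0.7 0 -.03 0 0 14;0 -0.7 0 -.03 0 0 14;0 -0.7 0 -.03 0 0 14;0 -0.7 0 -.03 0 0 14';python3 f.py; python3 -m crank '0 -0.7 0 -.03 0 0 14;0 -0.7 0 -.03 0 0 14;0 -0.7 0 -.03 0 0 14;0 -0.7 0 -.03 0 0 14';python3 f.py
```

```text
time_s: 10.62
position: [0.5075, 0.2884, 0.0972]
eef_rot: [154.2, 0.0, 124.9]
force: [0.1, -0.3, -1.5]
width: 0.0214
Ftool [-0.3 -0.8  1.3] Mtool [ 0.43 -0.06 -0.01]
t 10.62 pos [0.5075 0.2884 0.0972] rpy [154.19   0.   124.9 ] F [ 0.1 -0.3 -1.5] w 0.0214
mm [-0.8  1.   0.8] rv [ 0.0304  0.0007 -0.0015]
time_s: 10.95
position: [0.507, 0.288, 0.097]
eef_rot: [152.5, 0.0, 124.9]
force: [-0.1, -0.2, -0.8]
width: 0.0217
Ftool [-0.1 -0.5  0.6] Mtool [ 0.44 -0.03 -0.03]
t 10.95 pos [0.507 0.288 0.097] rpy [152.49   0.   124.9 ] F [-0.1 -0.2 -0.8] w 0.0217
mm [-0.8  1.6  0.9] rv [ 0.0602  0.0008 -0.0015]
```

```bash
for i in 1; do python3 -m crank '0 0 1 0 0 0 14;0 0 1 0 0 0 14;0 0 1 0 0 0 14';python3 f.py|head -2; python3 -m crank '0 0 1 0 0 0 14;0 0 1 0 0 0 14;0 0 1 0 0 0 14';python3 f.py|head -2;done
```

```text
time_s: 11.2
position: [0.5075, 0.2884, 0.0964]
eef_rot: [152.4, 0.0, 124.9]
force: [-5.6, -0.5, 7.7]
width: 0.0213
Ftool [ 2.8 -0.8 -9.1] Mtool [ 0.83 -0.03  0.01]
t 11.2 pos [0.5075 0.2884 0.0964] rpy [1.5243e+02 1.0000e-02 1.2490e+02] F [-5.6 -0.5  7.7] w 0.0213
time_s: 11.45
position: [0.5078, 0.2887, 0.0961]
eef_rot: [152.4, 0.0, 124.9]
force: [-16.8, -8.8, 29.9]
width: 0.0216
Ftool [  2.3  -2.8 -35.2] Mtool [ 2.06  0.39 -0.05]
t 11.45 pos [0.5078 0.2887 0.0961] rpy [1.5240e+02 5.0000e-02 1.2491e+02] F [-16.8  -8.8  29.9] w 0.0216
```

The contact is at the high edge at 0.42 rad tilt and at the low edge at 0.48, so the board's tilt lies in between. I'll set about 0.45.

```bash
python3 -m crank '0 0.7 0 .03 0 0 14;0 0.7 0 .03 0 0 14;0 0.7 0 .03 0 0 14;0 0.7 0 .03 0 0 14';python3 f.py
```

```text
time_s: 11.78
position: [0.508, 0.2887, 0.0964]
eef_rot: [154.2, 0.1, 124.9]
force: [-25.9, -15.5, 37.2]
width: 0.0218
Ftool [  2.1 -10.9 -46.6] Mtool [ 1.94  0.49 -0.03]
t 11.78 pos [0.508  0.2887 0.0964] rpy [1.5415e+02 6.0000e-02 1.2490e+02] F [-25.9 -15.5  37.2] w 0.0218
mm [-0.9  0.8 -0.2] rv [ 0.0311  0.0016 -0.0011]
```

```bash
python3 -m crank '0 0 -0.6 0 0 0 14;0 -0.3 -1 -.013 0 0 14;0 -0.3 -1 -.013 0 0 14;0 -0.3 -1 -.013 0 0 14';python3 f.py;python3 -m crank '0 0 0 0 0 0 14;0 0 0 0 0 0 14';python3 f.py|head -2
```

```text
time_s: 12.12
position: [0.5076, 0.2882, 0.0961]
eef_rot: [153.4, 0.0, 124.9]
force: [0.2, -0.6, -0.8]
width: 0.022
Ftool [-0.6 -0.5  0.6] Mtool [ 0.47 -0.09 -0.  ]
t 12.12 pos [0.5076 0.2882 0.0961] rpy [153.44   0.   124.89] F [ 0.2 -0.6 -0.8] w 0.022
mm [-0.7  1.5 -0.2] rv [ 0.0436  0.0008 -0.0018]
time_s: 12.28
position: [0.5076, 0.2884, 0.0961]
eef_rot: [153.4, -0.0, 124.9]
force: [0.1, -0.2, -0.4]
width: 0.0218
Ftool [-0.2 -0.2  0.4] Mtool [ 0.44 -0.14 -0.01]
t 12.28 pos [0.5076 0.2884 0.0961] rpy [ 1.5343e+02 -1.0000e-02  1.2489e+02] F [ 0.1 -0.2 -0.4] w 0.0218
```

```bash
for z in 1; do python3 -m crank '0 0 0.5 0 0 0 14;0 0 0.5 0 0 0 14;0 0 0.5 0 0 0 14';python3 f.py|head -2;python3 -m crank '0 0 0.5 0 0 0 14;0 0 0.5 0 0 0 14;0 0 0.5 0 0 0 14';python3 f.py|head -2;python3 -m crank '0 0 0.4 0 0 0 14;0 0 0.4 0 0 0 14;0 0 0.4 0 0 0 14';python3 f.py|head -2;done
```

```text
time_s: 12.53
position: [0.5076, 0.2884, 0.0959]
eef_rot: [153.4, 0.0, 124.9]
force: [-9.3, -6.1, 11.9]
width: 0.0219
Ftool [  0.4  -4.6 -15.7] Mtool [1.07 0.06 0.  ]
t 12.53 pos [0.5076 0.2884 0.0959] rpy [1.5342e+02 2.0000e-02 1.2489e+02] F [-9.3 -6.1 11.9] w 0.0219
time_s: 12.78
position: [0.5076, 0.2884, 0.0958]
eef_rot: [153.4, 0.1, 124.9]
force: [-19.8, -12.6, 27.2]
width: 0.0214
Ftool [  1.   -8.8 -34.8] Mtool [ 1.68  0.18 -0.01]
t 12.78 pos [0.5076 0.2884 0.0958] rpy [1.5342e+02 5.0000e-02 1.2490e+02] F [-19.8 -12.6  27.2] w 0.0214
time_s: 13.03
position: [0.5077, 0.2884, 0.0957]
eef_rot: [153.4, 0.1, 124.9]
force: [-27.4, -17.8, 38.9]
width: 0.0213
Ftool [  1.  -11.7 -49.4] Mtool [2.23 0.3  0.01]
t 13.03 pos [0.5077 0.2884 0.0957] rpy [1.5341e+02 8.0000e-02 1.2490e+02] F [-27.4 -17.8  38.9] w 0.0213
```

```bash
python3 -m crank '0 -0.1 -0.7 -.005 0 0 14;0 -0.1 -0.8 -.005 0 0 14;0 -0.1 -0.8 -.005 0 0 14;0 -0.1 -0.8 -.005 0 0 14';python3 f.py;python3 -m crank '0 0 0 0 0 0 14;0 0 0 0 0 0 14;0 0 0 0 0 0 14;0 0 0 0 0 0 14;0 0 0 0 0 0 14';python3 f.py|head -2
```

```text
time_s: 13.37
position: [0.5076, 0.2884, 0.0957]
eef_rot: [153.1, 0.0, 124.9]
force: [-10.0, -6.3, 13.4]
width: 0.0216
Ftool [  0.6  -4.5 -17.3] Mtool [ 1.04  0.1  -0.05]
t 13.37 pos [0.5076 0.2884 0.0957] rpy [1.5314e+02 1.0000e-02 1.2490e+02] F [-10.   -6.3  13.4] w 0.0216
mm [-0.8  1.5 -0.5] rv [ 0.0488  0.001  -0.0015]
time_s: 13.78
position: [0.5076, 0.2884, 0.0958]
eef_rot: [153.1, 0.0, 124.9]
force: [-10.3, -5.9, 12.7]
width: 0.0217
Ftool [  1.   -4.8 -16.7] Mtool [ 1.06  0.01 -0.03]
t 13.78 pos [0.5076 0.2884 0.0958] rpy [1.5314e+02 2.0000e-02 1.2490e+02] F [-10.3  -5.9  12.7] w 0.0217
```

```bash
python3 -c "
from b import *
for n in('wrist','side'):cv2.imwrite('pics/%s8.png'%n,camera(n)[:,:,::-1])
s=cv2.imread('pics/side8.png');cv2.imwrite('pics/zs8.png',cv2.resize(s[250:384,140:300],(700,586),interpolation=2))
w=cv2.imread('pics/wrist8.png');cv2.imwrite('pics/zw8.png',cv2.resize(w[130:220,195:320],(750,540),interpolation=2))"
```

```text
(no output)
```

View pics/zs8.png

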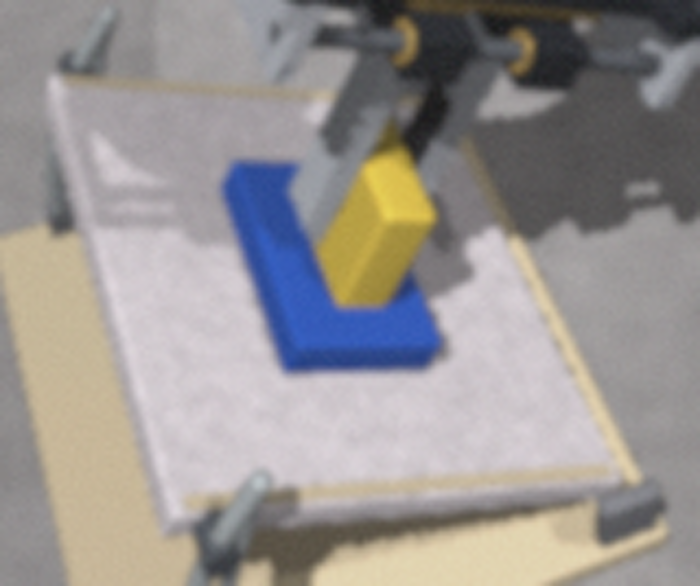

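View pics/zw8.png

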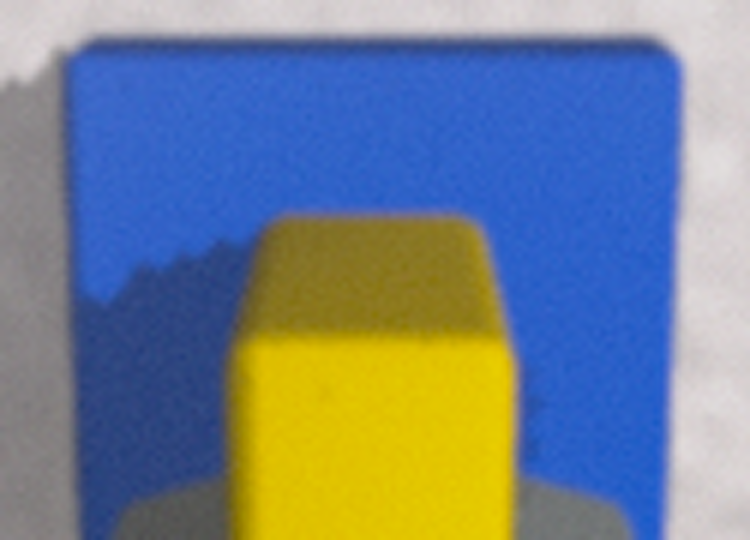

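The sole looks flush: the dark gap under the low corner is gone, and the wrist view shows the block still square in the fingers. One check before handing in: has the board moved, and is the push steady?

```bash
python3 -c "
import cv2,numpy as np
a=cv2.imread('pics/side0.png',0);b=cv2.imread('pics/side8.png',0)
for x,y in((165,350),(270,345),(148,262)):
    T=a[y-12:y+13,x-16:x+17];m=cv2.matchTemplate(b[y-18:y+19,x-22:x+23],T,cv2.TM_CCOEFF_NORMED);print(cv2.minMaxLoc(m)[1],np.subtract(cv2.minMaxLoc(m)[3],6))
"; python3 -m crank '0 0 0 0 0 0 14;0 0 0 0 0 0 14;0 0 0 0 0 0 14;0 0 0 0 0 0 14;0 0 0 0 0 0 14'; python3 -m crank '0 0 0 0 0 0 14;0 0 0 0 0 0 14;0 0 0 0 0 0 14;0 0 0 0 0 0 14;0 0 0 0 0 0 14'; python3 f.py
```

```text
0.9860411286354065 [0 0]
0.9950008988380432 [0 0]
0.9448772072792053 [0 0]
time_s: 14.3
position: [0.5076, 0.2884, 0.0957]
eef_rot: [153.1, 0.0, 124.9]
force: [-9.2, -5.8, 13.7]
width: 0.0215
time_s: 14.72
position: [0.5076, 0.2884, 0.0958]
eef_rot: [153.1, 0.0, 124.9]
force: [-9.9, -6.0, 14.0]
width: 0.0217
Ftool [  0.8  -4.  -17.7] Mtool [ 1.05 -0.01 -0.01]
t 14.72 pos [0.5076 0.2884 0.0958] rpy [1.5314e+02 2.0000e-02 1.2490e+02] F [-9.9 -6.  14. ] w 0.0217
mm [-0.8  1.5 -0.5] rv [ 0.0487  0.001  -0.0015]
```

```bash
python3 -c "
from workcell import *
close_job()"
```

```text
the job is handed in; nothing more can be done
```

I took the blue block by its yellow handle and pushed it on the soap pan until the pan hit its stop. I then pressed it flat on the board over the stain and handed in at about 14.7 s, still gripping and pressing. No verdict was reported.

**What the last checks showed**
- **Push:** steady at about 18 N, within the 3 to 45 N allowed, with the arm still.
- **Grip:** set to 45 N, with the fingers at 21.7 mm on the 22 mm handle.
- **Position:** the sole centre came out within about 1 mm of the stain's triangulated position. The stain itself is hidden under the block.
- **Board and bystanders:** no shift at three of the board's corners in the side view. I did not measure the teapot, bowl and spoons again, but the path stayed clear of them.

**What disagreed or went past plan**
- **Board tilt:** the cameras gave 0.40 to 0.46 rad, but the contact tests pointed to about 0.46 to 0.47, so I finished at 0.469. The final moment still puts the push slightly towards the high edge. I expect the tilt error to be at most about 0.03 rad, against the 0.06 allowed.
- **Pan press:** the force reached about 58 N after the pan had bottomed, and the block slid about 4 mm up in the fingers. I corrected for that.
- **Probing the board:** the push briefly reached about 50 N before I backed it off.

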